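Seat a snap-fit end cap with a hand seating tool

ROBOT

A 6-joint arm with a two-finger parallel gripper is mounted at the origin on the work surface. World frame = base frame: x ahead of the robot, y to its left, z up, the work surface at z = 0. Lengths are in m, angles in degrees, forces in N, time in s.
With the tool pointing down it reaches from about 0.325 to 0.85 m from the base axis. Payload 15.5 kg.
Tool frame: the origin (TCP) lies at the very end of the fingers, on their centre line; the grasp point (between the pads) lies arm.grip_depth behind it (arm.grip_depth is the distance from the TCP to the grasp point, in m); z points along the fingers, y is the line along which they close (so a half turn about z gives the same grasp; the last joint's range is limited). The gripper opens to 91 mm and grips with 3 to 60 N. Pads are 32 mm wide; open, the fingers measure 118 mm over their backs; the gripper's body (76 mm by 178 mm) begins 60 mm behind the grasp point.
Start: joints at [-69.872, 28.281, 77.091, -0, 74.628, -5.472], TCP at [0.27, -0.564, 0.192] pointing down, gripper open.
Joint ranges: [-166.48, 166.48], [-47.26, 123.95], [12.59, 153.08], [-70.14, 250.14], [6.76, 159.57], [-176.63, 176.63]. Speed limits (degrees/s): [108.29, 108.29, 147.25, 172.46, 172.46, 172.46].

INTERFACE

Orientations are given as a 3x3 rotation matrix whose columns are the frame's x, y, z axes.
In Python, from rig import arm gives the robot as it stands. Calls block until the motion is done:
- arm.move_to(position, orientation): joint-space move of the TCP to a pose.
- arm.move_l(position, orientation=None, feed=0.15): straight line of the TCP; orientation=None keeps the orientation; feed is the mean speed in m/s.
- arm.move_joints(angles): joint-space move.
- arm.grip(opening): finger opening in m; the grip force is fixed at half the most; returns when the fingers have stopped.
- arm.sleep(seconds).
- arm.solve_ik(position, orientation): joint angles nearest the present ones, or None.
- arm.snapshot(name): name is "scene" or "top"; returns the picture (400x640x3 uint8, red, green, blue); there is no depth.
- arm.get_calibration(name): a dict with "intrinsics" (3x3 intrinsics, pixels), "cam_to_world" (4x4, takes a point from camera to world coordinates). Camera axes: x right, y down, z forward; pixel columns grow to the right and rows downward; lengths in m; the calibration is good to about 2 mm. A picture is of the moment at which its call begins. get_calibration takes no time and is no camera call.
A pose or a line that the arm cannot do raises arm.Unreachable and nothing moves.
- arm.sign_off(): hands the job in; it is judged then, once.
Readings, each from a call of its own:
- arm.current_t(): time.
- arm.current_joint_positions(): joint angles.
- arm.current_dq(): joint speeds.
- arm.current_tau(): joint torques, N m.
- arm.current_ee_pos(): TCP position.
- arm.current_tool_rot(): TCP orientation.
- arm.current_force(): force on the tool from outside, world axes, zero at the start.
- arm.current_torque(): the same for the moment, N m.
- arm.current_width(): finger opening in m.
- arm.current_grasp_force(): force on a finger pad.
Only numpy, scipy, OpenCV 4.12 (cv2) and the standard library are available. Lean on these libraries where they do the work, as an engineer would, in place of code of your own. Each camera call takes 0.05 s, during which the arm holds its last target. There are 200 camera calls.

TASK

Of the three round black housings held in nests on the bench, one has its orange end cap only perched on top of its white snap fingers, about a centimetre too high: take the seating tool from its holder, set its hollow nose over that cap's clear lens so that it bears on the orange shoulder and not on the lens, and press straight down until the cap clicks. Follow the cap down until it bottoms on its seal and hold it there, tool upright, with a steady push of about 15 N for one second so that the seal beds, never pushing harder than 30 N and keeping your fingers off the cap. Then stand the tool back in its holder, fully down, and leave the other two housings and everything else on the bench as they are.

Things in the scene. Friction and masses are not known exactly. Their poses are not given: they have to be found in the camera images.
- cap_shoulder (a point): Orange end cap to be seated (loose). Point on its axis, level with its flat top shoulder, which is free from 14 to 43 mm diameter; z is its axis, up. Flange 48 mm across, 8.5 mm thick, bevelled above and below, perched on the hooks of the snap fingers, shoulder about 21 mm above rim. A spigot below is already in the housing's bore, with 1.5 mm sideways play.
- cap_lens (a point): Centre of the top of the clear lens in the middle of the orange cap: 14 mm across, 6 mm above the cap's shoulder. It must not carry the push.
- rim (a point): Centre of the top rim of the housing to be closed, 41.5 mm above the table; z up. Black, round, 49 mm diameter, fixed in a nest on an 84 mm square aluminium plate. Down in its bore lies a rubber seal ring on which the cap's spigot bottoms, firmly. Seals differ in thickness by up to 4 mm: bottomed, cap_shoulder is 9 to 13 mm above this point, not known beforehand.
- snap_ring (a point): Centre of the ring of four white snap-finger hooks of that housing, 13 mm above rim; hooks are 22 mm from the axis, tops 2 mm above this point. Pressing the cap spreads them: the push climbs to a peak of some 7 to 16 N with the shoulder 2 to 6 mm above snap_ring, then drops suddenly (the click) as the hooks snap over the flange; after that the cap goes down freely to the seal.
- tool_grip (a point): Seating tool (loose, about 0.2 kg, 110 mm tall, upright in its holder). Point in the middle of its grip, 78 mm above its nose face; z is its axis, up. Grip: blue and black round handle, 26 mm diameter, from 50 to 106 mm above the nose face, a small black cap above it (21 mm across, to 110 mm), an aluminium guard flange 42 mm across below it (45 to 50 mm).
- tool_nose (a point): Centre of the flat nose face at the tool's lower end; z up the tool's axis. The nose is white plastic, 30 mm outside diameter, with a hole 17 mm across and 9 mm deep in its face that goes over the lens (1.5 mm clearance all round) so that its rim bears on the cap's shoulder.
- socket (a point): Centre of the floor of the hole in the tool holder, a fixed grey block 75 x 75 x 40 mm. The floor is 10 mm above the table; the hole is 35 mm across, 30 mm deep, with a chamfered mouth. When the tool stands fully down, tool_nose is at this point.
- nest_done: Finished housing in its nest, its cap already home (top of lens 60.5 mm above the table); fixed. Origin at the centre of the nest's underside. Not to be touched.
- nest_open: Housing in its nest that has no cap yet, 56 mm tall, open, with a seal ring and a green circuit board inside; fixed. Origin at the centre of the nest's underside. Not to be touched.
- spool: Blue spool of solder, 60 mm across, 41 mm high, loose. Origin at the centre of its underside.
- flux: White bottle with red cap, 40 mm across, 100 mm high, loose. Origin at the centre of its underside.
- ferrule0: Steel ferrule standing on end, 21 mm across, 34 mm high, loose. Origin at the centre of its underside.
- ferrule1: Steel ferrule standing on end, 21 mm across, 34 mm high, loose. Origin at the centre of its underside.
- ferrule2: Steel ferrule standing on end, 21 mm across, 34 mm high, loose. Origin at the centre of its underside.
- ferrule3: Steel ferrule standing on end, 21 mm across, 34 mm high, loose. Origin at the centre of its underside.
- driver_grip (a point): Handle of a screwdriver 160 mm long that lies on the bench, loose.
Mind the look-alikes: they are no part of the job. Leave any yellow look-alike of the part that bears tool_grip alone.

How it is judged (in metres and radians):
On the way, in this order (a step that is already met when the one before it is completed fails the run):
1. the seating tool is lifted out of its holder (z of tool_nose in the frame of socket above 0.035 m), for 0.1 s.
2. the cap is home, bottomed on its seal, and the upright tool, its nose over the lens, holds it there with 10 to 20 N (z of cap_shoulder in the frame of rim below 0.0145 m and horizontal distance between cap_shoulder and rim below 0.004 m and angle between the z axis of cap_shoulder and the z axis of rim, either way round below 0.05 rad and contact force between tool and cap between 10 and 20 N and angle between tool_nose's own z axis and vertical below 0.12 rad and horizontal distance between tool_nose and cap_shoulder below 0.005 m and z of tool_nose in the frame of cap_shoulder below 0.0035 m), for 0.7 s.
At the end, for the whole second after the job is handed in: The cap is home: its shoulder at most 14.5 mm above the housing's rim (9 to 13 mm is fully home), within 4 mm of the axis and within 0.05 rad of square. The tool stands upright in its holder, its nose within 5 mm of the hole's axis and 4 mm of its floor, within 0.08 rad of vertical; both at rest (z of cap_shoulder in the frame of rim below 0.0145 m and horizontal distance between cap_shoulder and rim below 0.004 m and angle between the z axis of cap_shoulder and the z axis of rim, either way round below 0.05 rad and horizontal distance between tool_nose and socket below 0.005 m and z of tool_nose in the frame of socket below 0.004 m and angle between tool_nose's own z axis and vertical below 0.08 rad and linear speed of each of tool, cap below 0.02 m/s); the robot touches nothing.
It fails at once if the tool pushes on the cap with more than 30 N (contact force between tool and cap above 30 N).
It fails at once if the tool pushes with more than 10 N on the lens (nose face more than 3.5 mm above the cap's shoulder) (contact force between tool and cap above 10 N and z of tool_nose in the frame of cap_shoulder above 0.0035 m).
It fails at once if the tool pushes on the cap with more than 5 N while it leans more than 0.12 rad (contact force between tool and cap above 5 N and angle between tool_nose's own z axis and vertical above 0.12 rad).
It fails at once if the fingers or the arm touch the cap, or the tool or the robot pushes on one of the other two housings (contact force between any of the fingers, the arm and cap above 1 N or contact force between any of tool, the fingers, the arm and nest_done above 3 N or contact force between any of tool, the fingers, the arm and nest_open above 3 N).
It fails at once if a bystander (spool, bottle, ferrule, screwdriver) is moved by more than 20 mm (distance of any of spool, flux, ferrule0, ferrule1, ferrule2, ferrule3, driver_grip from where it was at the start of the episode above 0.02 m).
It also fails if it takes over 54 s, if anything falls off the work surface, if the arm or the gripper's body presses on something with over 40 N, if the wrist force passes 120 N, or if a joint passes its speed limit or range.

## Working session

There is one attempt and no reset: what is moved stays moved. The work goes in short steps, each a Python script; the robot and the scene stay as the last script left them, time stands still between calls to the robot, and variables do not carry over. Pictures are saved under pics/ and viewed, at most 10 in all, crops included, and the job is handed in when it is done.

```bash
mkdir -p pics; ls; python3 - <<'E'
from rig import arm
import cv2,numpy as np
for n in("scene","top"):
    cv2.imwrite(f"pics/{n}0.png",cv2.cvtColor(arm.snapshot(n),cv2.COLOR_RGB2BGR))
    c=arm.get_calibration(n);print(np.round(c["intrinsics"],1).tolist(),np.round(c["cam_to_world"],3).tolist())
print(arm.grip_depth,arm.current_t(),arm.current_tool_rot(),arm.current_force())
E
```

```text
pics
[[386.6, 0.0, 319.3], [0.0, 386.6, 199.0], [0.0, 0.0, 1.0]] [[-0.49, 0.568, -0.661, 1.181], [0.871, 0.337, -0.357, 0.373], [0.02, -0.751, -0.66, 0.688], [0.0, 0.0, 0.0, 1.0]]
[[405.9, 0.0, 319.7], [0.0, 405.9, 194.0], [0.0, 0.0, 1.0]] [[0.003, -0.994, 0.114, 0.413], [-1.0, -0.001, 0.011, 0.022], [-0.01, -0.114, -0.993, 1.37], [0.0, 0.0, 0.0, 1.0]]
0.0188 0.1 [[ 9.01840634e-01  4.32068678e-01 -3.57605801e-04]
 [ 4.32068813e-01 -9.01840089e-01  9.97527615e-04]
 [ 1.08497190e-04 -1.05412125e-03 -9.99999439e-01]] [ 0.58008062 -0.65291224  0.90076284]
```

View pics/scene0.png

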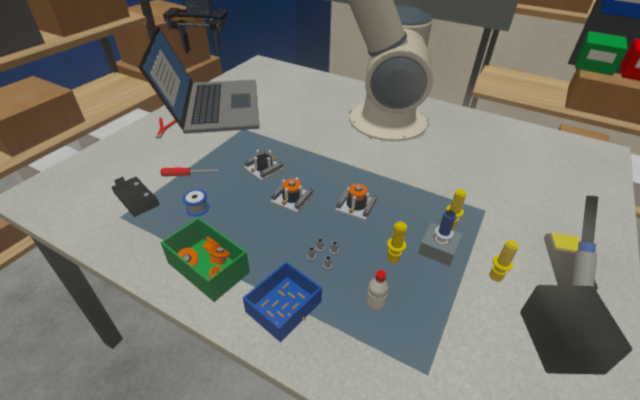

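View pics/top0.png

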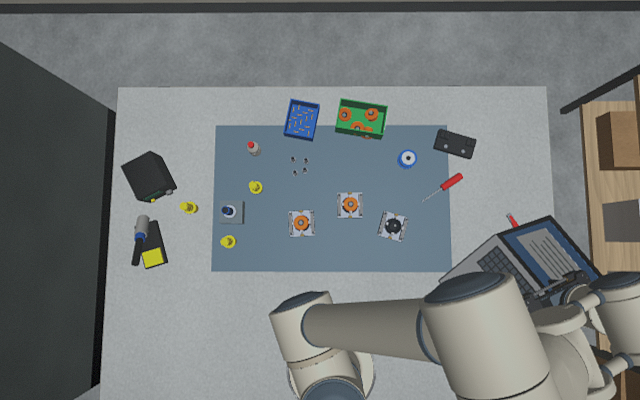

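The scene view shows the tool at about (446,225) in its grey holder, with yellow look-alikes around it. The capped housings are at about (357,197) and (292,190), and the open one is at (263,160). I'll zoom in.

```bash
python3 - <<'E'
import cv2,numpy as np
s=cv2.imread("pics/scene0.png");t=cv2.imread("pics/top0.png")
a=cv2.resize(s[165:225,260:390],(780,360),interpolation=cv2.INTER_CUBIC)
b=cv2.resize(t[185:245,280:410],(520,240),interpolation=cv2.INTER_CUBIC)
c=cv2.resize(s[180:270,420:490],(187,240),interpolation=cv2.INTER_CUBIC)
o=np.zeros((600,780,3),np.uint8);o[:360]=a;o[360:,:520]=b;o[360:,530:717]=c
cv2.imwrite("pics/z1.png",o)
d=cv2.resize(t[175:255,210:330],(780,520),interpolation=cv2.INTER_CUBIC);cv2.imwrite("pics/z2.png",d)
E
```

```text
(no output)
```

View pics/z1.png

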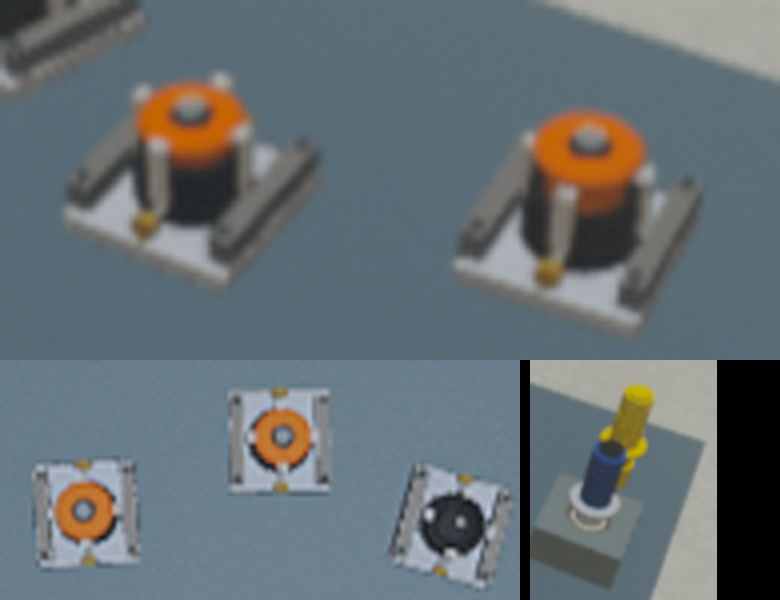

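View pics/z2.png

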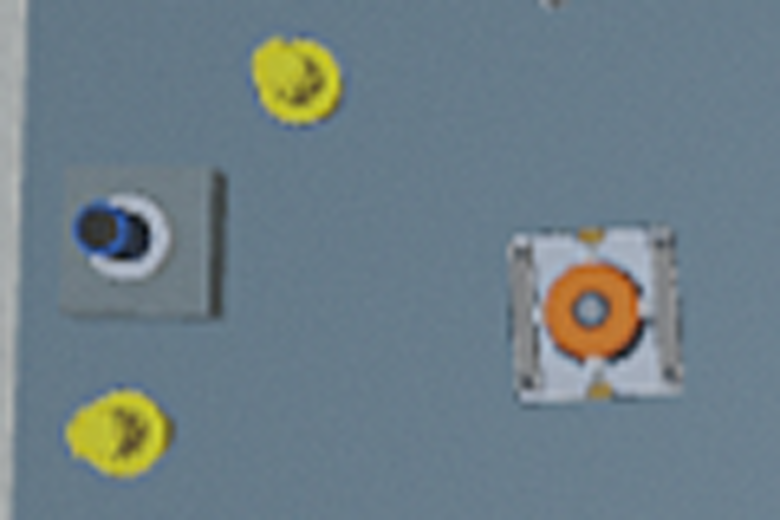

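In the crops, the right-hand housing in the scene view (top view about (301,223)) has its cap above the fingers, so it is the perched one. The left one, at top (349,205), has its hooks over the cap and is finished. The tool is the blue one in the holder at top about (229,211).

```bash
cat > h.py <<'E'
import cv2,numpy as np
from rig import arm
CAL={n:arm.get_calibration(n) for n in("scene","top")}
def ray(n,uv):
    K,T=np.array(CAL[n]["intrinsics"]),np.array(CAL[n]["cam_to_world"])
    d=T[:3,:3]@np.linalg.solve(K,[uv[0],uv[1],1.]);return T[:3,3],d/np.linalg.norm(d)
def plane(n,uv,z):
    o,d=ray(n,uv);return o+d*(z-o[2])/d[2]
def proj(n,p):
    K,T=np.array(CAL[n]["intrinsics"]),np.array(CAL[n]["cam_to_world"])
    q=K@(T[:3,:3].T@(np.asarray(p)-T[:3,3]));return q[:2]/q[2]
def tri(ua,ub):
    o1,d1=ray("scene",ua);o2,d2=ray("top",ub)
    s=np.linalg.lstsq(np.c_[d1,-d2],o2-o1,rcond=None)[0]
    p,q=o1+s[0]*d1,o2+s[1]*d2;return (p+q)/2,np.linalg.norm(p-q)
def mask(im,lo,hi,roi):
    hsv=cv2.cvtColor(im,cv2.COLOR_RGB2HSV);m=cv2.inRange(hsv,lo,hi)
    k=np.zeros_like(m);x0,y0,x1,y1=roi;k[y0:y1,x0:x1]=1;m=m*k
    n,l,s,c=cv2.connectedComponentsWithStats(m)
    i=1+np.argmax(s[1:,4]);m=(l==i).astype(np.uint8)*255
    h=cv2.convexHull(np.argwhere(m)[:,::-1].astype(np.int32))
    f=np.zeros_like(m);cv2.fillPoly(f,[h],255);M=cv2.moments(f,True)
    return np.array([M["m10"],M["m01"]])/M["m00"],f,s[i,:5]
E
python3 - <<'E'
from h import *
I={n:cv2.cvtColor(cv2.imread(f"pics/{n}0.png"),cv2.COLOR_BGR2RGB) for n in CAL}
O=((5,140,90),(18,255,255))
t,_,st=mask(I["top"],*O,(285,210,318,240)); s,_,ss=mask(I["scene"],*O,(340,175,375,215))
print("cap",t,st,s,ss,plane("top",t,.0615),plane("scene",s,.0615),tri(s,t))
t2,_,st=mask(I["top"],*O,(335,190,365,220)); s2,_,ss=mask(I["scene"],*O,(275,170,310,210))
print("done",t2,s2,plane("top",t2,.0535),plane("scene",s2,.0535))
B=((105,130,40),(125,255,255))
t,_,st=mask(I["top"],*B,(215,198,245,225)); s,_,ss=mask(I["scene"],*B,(430,200,465,245))
print("blue",t,st,s,ss,tri(s,t),plane("top",t,.09),plane("scene",s,.09))
# white guard
W=((0,0,165),(180,50,255))
t,f,st=mask(I["top"],*W,(215,198,245,225));print("guard",t,st,plane("top",t,.06))
s,f,st=mask(I["scene"],*W,(425,215,470,250));print("guard s",s,st,plane("scene",s,.06))
# holder block top in top image: gray levels
print(cv2.cvtColor(I["top"],cv2.COLOR_RGB2HSV)[203,214:250].tolist())
Y=((22,140,90),(33,255,255))
for r in((215,230,242,255),(245,175,268,200),(178,197,202,220)):
    t,_,st=mask(I["top"],*Y,r);print("yel",t,plane("top",t,.05))
E
```

```text
cap [300.68072289 222.56024096] [294 216  14  14 135] [357.47598253 191.12227074] [349 184  18  16 180] [0.4703845  0.09666093 0.0615    ] [0.47957009 0.10280569 0.0615    ] (array([0.47035441, 0.09812815, 0.05287203]), np.float64(0.002107263504737267))
done [350.22929936 203.92356688] [291.31693989 185.17486339] [ 0.53159523 -0.06364813  0.0535    ] [ 0.53649031 -0.05824438  0.0535    ]
blue [225.53846154 209.78846154] [222 206   8   8  23] [448.57407407 215.72222222] [444 212  11   8  34] (array([0.50741566, 0.32949022, 0.10936184]), np.float64(0.0014909458814469387)) [0.50903177 0.33346248 0.09      ] [0.48448439 0.32875072 0.09      ]
guard [229.50434783 211.1826087 ] [224 205  12  13  47] [0.50677109 0.32775896 0.06      ]
guard s [443.40714286 232.43571429] [435 227  18  11  52] [0.50996747 0.33118594 0.06      ]
[[102, 70, 131], [101, 68, 132], [103, 65, 133], [104, 67, 133], [101, 66, 135], [102, 59, 133], [102, 44, 133], [99, 39, 131], [101, 43, 132], [100, 41, 132], [103, 37, 132], [101, 40, 129], [98, 39, 130], [101, 40, 133], [101, 43, 129], [102, 45, 130], [100, 42, 129], [100, 41, 132], [101, 38, 133], [101, 39, 132], [100, 42, 133], [101, 40, 134], [98, 43, 131], [100, 41, 132], [99, 44, 134], [101, 42, 135], [102, 44, 134], [100, 43, 138], [99, 38, 113], [102, 17, 75], [99, 34, 75], [101, 71, 133], [102, 65, 138], [103, 63, 137], [102, 67, 137], [102, 64, 135]]
yel [228.24087591 241.40145985] [0.40949437 0.3314647  0.05      ]
yel [255.13333333 186.84444444] [0.58771485 0.24794097 0.05      ]
yel [188.44303797 206.98101266] [0.52100988 0.46514153 0.05      ]
```

```bash
python3 - <<'E'
from h import *
I=cv2.cvtColor(cv2.imread("pics/top0.png"),cv2.COLOR_BGR2RGB)
c,f,st=mask(I,(80,0,100),(120,53,255),(212,195,250,230));print("block",c,st,plane("top",c,.04))
for ax in((0,1),(0,-1),(1,0),(-1,0)):
    y=np.array([*ax,0.]);z=np.array([0,0,-1.]);R=np.c_[np.cross(y,z),y,z]
    for p in((.508,.328,.17),(.508,.328,.062),(.4704,.097,.15)):
        q=arm.solve_ik(p,R);print(ax,p,None if q is None else np.round(q).tolist())
E
```

```text
block [230.55655296 211.55116697] [219 200  24  24 434] [0.50698941 0.32892971 0.04      ]
(0, 1) (0.508, 0.328, 0.17) [27.0, 28.0, 82.0, -0.0, 71.0, -63.0]
(0, 1) (0.508, 0.328, 0.062) [27.0, 35.0, 88.0, -0.0, 57.0, -63.0]
(0, 1) (0.4704, 0.097, 0.15) [5.0, 20.0, 100.0, -0.0, 60.0, -85.0]
(0, -1) (0.508, 0.328, 0.17) [27.0, 28.0, 82.0, -0.0, 71.0, 117.0]
(0, -1) (0.508, 0.328, 0.062) [27.0, 35.0, 88.0, -0.0, 57.0, 117.0]
(0, -1) (0.4704, 0.097, 0.15) [5.0, 20.0, 100.0, -0.0, 60.0, 95.0]
(1, 0) (0.508, 0.328, 0.17) [27.0, 28.0, 82.0, -0.0, 71.0, 27.0]
(1, 0) (0.508, 0.328, 0.062) [27.0, 35.0, 88.0, -0.0, 57.0, 27.0]
(1, 0) (0.4704, 0.097, 0.15) [5.0, 20.0, 100.0, -0.0, 60.0, 5.0]
(-1, 0) (0.508, 0.328, 0.17) [27.0, 28.0, 82.0, -0.0, 71.0, -153.0]
(-1, 0) (0.508, 0.328, 0.062) [27.0, 35.0, 88.0, -0.0, 57.0, -153.0]
(-1, 0) (0.4704, 0.097, 0.15) [5.0, 20.0, 100.0, -0.0, 60.0, -175.0]
```

```bash
cat >> h.py <<'E'
def R(ax):
    y=np.array([*ax,0.]);z=np.array([0,0,-1.]);return np.c_[np.cross(y,z),y,z]
RY,RX=R((0,1)),R((1,0))
def snap(n,f):
    im=arm.snapshot(n);cv2.imwrite(f"pics/{f}.png",cv2.cvtColor(im,cv2.COLOR_RGB2BGR));return im
def st(*l):print(*l,round(arm.current_t(),2),"p",np.round(arm.current_ee_pos(),4),"F",np.round(arm.current_force(),2),"M",np.round(arm.current_torque(),2),"w",round(arm.current_width(),4),"g",round(arm.current_grasp_force(),1),flush=True)
E
python3 - <<'E'
from h import *
x,y=.507,.3287
arm.move_to((x,y,.19),RY);st()
arm.move_l((x,y,.0625),feed=.2);st()
arm.grip(.02);st("gripY")
arm.grip(.06)
arm.move_l((x,y,.15),feed=.25);arm.move_to((x,y,.15),RX)
arm.move_l((x,y,.0625),feed=.2);st()
arm.grip(.02);st("gripX")
E
```

```text
3.33 p [0.5074 0.3281 0.19  ] F [ 1.17  0.4  -0.25] M [ 0.1  -0.16 -0.01] w 0.0914 g 0.0
4.11 p [0.5076 0.3289 0.0634] F [-0.37  0.13 -0.24] M [ 0.08 -0.18 -0.05] w 0.091 g 0.0
gripY 5.12 p [0.507  0.3287 0.0624] F [-0.2   0.36 -0.99] M [ 0.17 -0.12  0.02] w 0.025 g 30.0
8.37 p [0.5074 0.3289 0.0631] F [-0.01  0.36  1.21] M [ 0.01 -0.14  0.02] w 0.06 g 0.0
gripX 8.99 p [0.5071 0.3288 0.0628] F [-1.05 -1.06  5.86] M [-0.02  0.16  0.  ] w 0.0257 g 30.0
```

```bash
python3 - <<'E'
from h import *
arm.move_l((.507,.3287,.17),feed=.15);st("lift")
arm.move_l((.4704,.097,.17),feed=.2)
arm.move_l((.4704,.097,.132),feed=.15);arm.sleep(.3);st("over")
a=snap("scene","s1");b=snap("top","t1")
o=np.zeros((600,800,3),np.uint8)
o[:,:400]=cv2.resize(a[130:220,325:385],(400,600),interpolation=cv2.INTER_CUBIC)
o[:,400:]=cv2.resize(b[190:250,280:320],(400,600),interpolation=cv2.INTER_CUBIC)
cv2.imwrite("pics/z3.png",o[:,:,::-1])
E
```

```text
lift 9.86 p [0.5064 0.3284 0.169 ] F [-0.59  0.8  -2.35] M [-0.03 -0.09  0.  ] w 0.0255 g 30.0
over 11.88 p [0.4708 0.0971 0.1327] F [ 0.91 -0.53 -2.22] M [ 0.05 -0.11 -0.05] w 0.0255 g 30.0
```

View pics/z3.png

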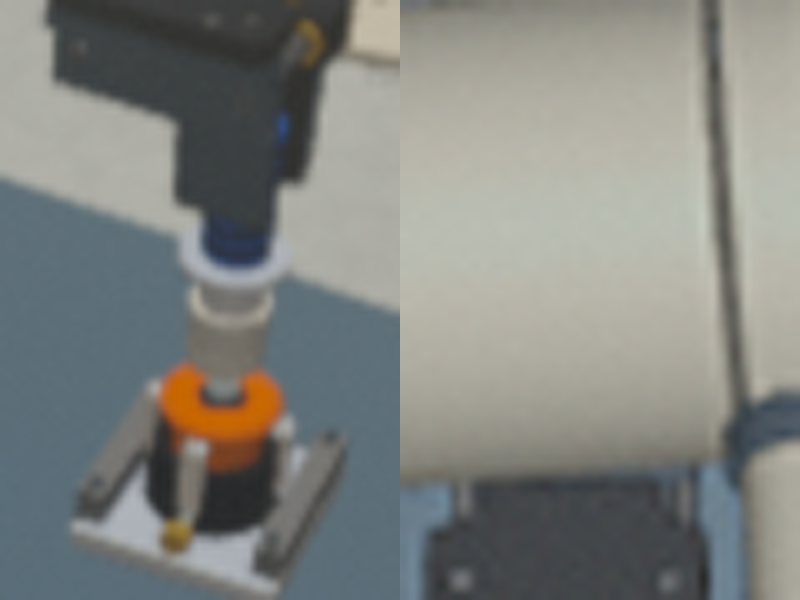

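The scene crop shows the nose hanging just above the lens, with the lens at crop (222,388) and the nose edge centre at about (227,365). The top view is blocked by the arm. Next I'll compare the measured scene pixels with their projections.

```bash
python3 - <<'E'
from h import *
I0=cv2.cvtColor(cv2.imread("pics/scene0.png"),cv2.COLOR_BGR2RGB);I1=cv2.cvtColor(cv2.imread("pics/s1.png"),cv2.COLOR_BGR2RGB)
T0=cv2.cvtColor(cv2.imread("pics/top0.png"),cv2.COLOR_BGR2RGB)
def hullc(n,x,y,rings):
    a=np.linspace(0,6.283,60)
    P=np.array([proj(n,(x+r*np.cos(t),y+r*np.sin(t),z)) for r,z in rings for t in a],np.float32)
    M=cv2.moments(cv2.convexHull(P));return np.array([M["m10"],M["m01"]])/M["m00"]
def fit(n,c,rings,x=.47,y=.097):
    p=np.array([x,y])
    for _ in range(4):
        e=1e-3;f=hullc(n,*p,rings);J=np.c_[hullc(n,p[0]+e,p[1],rings)-f,hullc(n,p[0],p[1]+e,rings)-f]/e
        p=p+np.linalg.solve(J,c-f)
    return p
s=.0625
cap=[(.0215,s),(.024,s-.0025),(.024,s-.006),(.0215,s-.0085)]
O=((5,140,90),(18,255,255))
c,_,b=mask(I0,*O,(340,175,375,215));print("cap scene",fit("scene",c,cap))
c,_,b=mask(T0,*O,(285,210,318,240));print("cap top",fit("top",c,cap))
d=[(.0215,.0545),(.024,.052),(.024,.0485)]
# guard at holder and now
hsv=cv2.cvtColor(I1,cv2.COLOR_RGB2HSV)
m=(hsv[...,1]<60)&(hsv[...,2]>110)
for r in range(163,190):print(r,"".join("#" if v else "." for v in m[r,345:375]),hsv[r,352:366,2].tolist(),hsv[r,352:366,0].tolist())
z=.1322-.0527
for k in(0,.010,.030,.045,.05):print(k,[np.round(proj("scene",(.4704+dx,.097+dy,z+k)),2).tolist() for dx,dy in((0,0),)])
E
```

```text
cap scene [0.47560306 0.101216  ]
cap top [0.47055182 0.09681968]
163 ###########..........######### [175, 175, 162, 117, 72, 75, 80, 78, 73, 66, 63, 61, 64, 81] [34, 35, 60, 106, 108, 112, 110, 111, 109, 105, 103, 96, 99, 108]
164 ###########..........######### [173, 175, 168, 119, 79, 69, 76, 78, 73, 68, 64, 60, 62, 87] [36, 80, 103, 108, 109, 112, 111, 111, 108, 109, 110, 109, 103, 106]
165 ##########...........######### [169, 180, 169, 108, 80, 75, 70, 71, 67, 65, 67, 67, 78, 103] [96, 102, 104, 109, 111, 110, 110, 110, 110, 109, 111, 109, 110, 111]
166 ###########.........########## [169, 182, 171, 111, 73, 77, 79, 84, 80, 80, 81, 79, 82, 116] [103, 108, 106, 108, 110, 110, 110, 111, 110, 111, 110, 111, 110, 110]
167 ###########.........########## [168, 182, 174, 131, 84, 69, 73, 77, 78, 78, 78, 74, 75, 123] [105, 108, 106, 109, 110, 111, 110, 111, 111, 112, 112, 110, 112, 108]
168 ###########.........########## [164, 181, 180, 158, 115, 89, 80, 74, 72, 70, 74, 80, 98, 141] [109, 104, 107, 107, 109, 110, 110, 110, 113, 110, 111, 110, 110, 108]
169 #.##########.......########### 
[... 2853 characters left out ...]
20, 118, 120, 130, 147, 171, 179, 173, 140] [14, 14, 13, 11, 14, 21, 23, 19, 14, 11, 11, 12, 10, 6]
187 ####.......#####......##.##### [199, 198, 189, 155, 130, 128, 128, 128, 138, 162, 194, 198, 195, 178] [16, 15, 13, 10, 13, 38, 45, 36, 12, 12, 14, 14, 13, 11]
188 ####........####......######## [200, 196, 174, 105, 109, 124, 129, 126, 120, 144, 186, 198, 199, 194] [15, 15, 12, 8, 50, 70, 75, 68, 15, 10, 14, 15, 15, 14]
189 ####...................####### [199, 195, 174, 96, 84, 104, 109, 103, 91, 118, 176, 197, 200, 198] [15, 15, 12, 7, 60, 72, 75, 75, 21, 9, 13, 16, 16, 15]
0 [[357.54, 182.85]]
0.01 [[357.88, 179.72]]
0.03 [[358.58, 173.34]]
0.045 [[359.11, 168.44]]
0.05 [[359.29, 166.79]]
```

```bash
cat >> h.py <<'E'
def F(n=6):
    v=[]
    for _ in range(n):
        v.append(np.r_[arm.current_force(),arm.current_torque()]);arm.sleep(.01)
    return np.mean(v,0)
E
python3 - <<'E'
from h import *
x,y=.4705,.0973
arm.move_l((x,y,.126),feed=.1);arm.sleep(.2);b=F(20);print(np.round(b,2))
z=.122
arm.move_l((x,y,z),feed=.05)
while z>.1125:
    z-=.0005;arm.move_l((x,y,z),feed=.02);f=F()-b
    print(round(z,4),np.round(f,2),round(arm.current_t(),2))
    if f[2]>4:break
E
```

```text
[-0.19  0.1  -2.17 -0.02 -0.09  0.  ]
0.1215 [ 0.25 -0.1  -0.24 -0.    0.    0.01] 13.15
0.121 [ 0.45 -0.1  -0.42 -0.01  0.02  0.  ] 13.45
0.1205 [ 0.33  0.16  0.02 -0.01  0.01  0.02] 13.75
0.12 [ 0.25 -0.12 -0.25  0.02  0.01  0.02] 14.05
0.1195 [ 0.18  0.06 -0.45  0.01  0.02  0.01] 14.35
0.119 [ 0.14 -0.11 -0.19  0.01 -0.01 -0.01] 14.65
0.1185 [ 0.4  -0.06 -0.08  0.02  0.04  0.  ] 14.95
0.118 [ 0.06 -0.23 -0.49 -0.   -0.01  0.  ] 15.25
0.1175 [ 0.06 -0.17 -0.21  0.01 -0.01  0.01] 15.55
0.117 [ 0.43  0.34  0.14 -0.01 -0.    0.  ] 15.85
0.1165 [ 0.02 -0.36  0.04  0.01 -0.   -0.  ] 16.15
0.116 [ 0.68 -0.48  0.28  0.02  0.   -0.01] 16.45
0.1155 [ 0.17 -0.03 -0.22 -0.01  0.02  0.01] 16.75
0.115 [ 0.56 -0.15 -0.57  0.    0.01  0.03] 17.05
0.1145 [-0.08 -0.25  0.74  0.    0.    0.04] 17.35
0.114 [ 1.04 -0.01  2.18  0.01 -0.05  0.01] 17.65
0.1135 [ 0.45  0.36  3.31  0.01 -0.07  0.01] 17.95
0.113 [ 0.41 -0.17  4.54  0.01 -0.04  0.04] 18.25
```

```bash
python3 - <<'E'
from h import *
x,y=.4705,.0973;b=np.array([-.0,.05,-2.3,-.01,-.08,.01]);z=.113
clicked=False;pk=4.5;ok=0
while z>.1005 and arm.current_t()<34:
    f=F()-b
    pk=max(pk,f[2])
    print(round(z,4),np.round(f,2),round(arm.current_t(),2),clicked)
    if f[2]>19 and not clicked:print("too hard");break
    if not clicked and pk>6 and f[2]<pk-4:clicked=True;print("click")
    if clicked and f[2]>13.5:break
    z-=.0005 if (not clicked or f[2]<3) else .0002
    arm.move_l((x,y,z),feed=.02)
if clicked:
    t0=arm.current_t()
    while arm.current_t()-t0<1.8:
        f=F(8)-b;print(round(z,4),np.round(f,2),round(arm.current_t(),2))
        if abs(f[2]-15)>1.2:
            z+=.0001*np.sign(f[2]-15);arm.move_l((x,y,z),feed=.01)
st("end")
E
```

```text
0.113 [-0.1  -0.16  4.54 -0.   -0.07  0.01] 18.3 False
0.1125 [ 0.07 -0.25  6.58 -0.03 -0.01  0.03] 18.6 False
0.112 [-0.   -0.52  5.87  0.   -0.03  0.03] 18.9 False
0.1115 [ 0.49 -0.06  4.79 -0.01 -0.08  0.01] 19.2 False
0.111 [ 0.63  0.02  2.    0.   -0.23 -0.01] 19.5 False
click
0.1105 [-0.18  0.2  -0.34  0.03 -0.02  0.02] 19.8 True
0.11 [ 0.19  0.05  0.13 -0.01 -0.03 -0.01] 20.1 True
0.1095 [-0.39  0.16 -0.35 -0.02 -0.03 -0.01] 20.4 True
0.109 [-0.02  0.11 -0.41 -0.   -0.02 -0.01] 20.7 True
0.1085 [-0.17  0.03  0.2  -0.    0.01  0.  ] 21.0 True
0.108 [ 0.18 -0.3  -0.43 -0.01 -0.01 -0.02] 21.3 True
0.1075 [-0.13 -0.07  0.18 -0.01 -0.02 -0.02] 21.6 True
0.107 [ 0.05  0.21 -0.18 -0.01 -0.01  0.  ] 21.9 True
0.1065 [-0.29  0.13  0.07  0.    0.   -0.02] 22.2 True
0.106 [-0.03 -0.12 -0.43  0.01 -0.   -0.02] 22.5 True
0.1055 [ 0.22 -0.51  0.27 -0.02 -0.02 -0.  ] 22.8 True
0.105 [-1.12 -0.22  7.46 -0.01  0.25 -0.02] 23.1 True
0.1048 [-1.980e+00 -2.400e-01  1.129e+01 -1.000e-02  4.100e-01 -2.000e-02] 23.4 True
0.1046 [-2.4   0.18 15.15 -0.06  0.62 -0.  ] 23.7 True
0.1046 [-2.64 -0.17 14.6
[... 1157 characters left out ...]
02  5.900e-01 -1.000e-02] 24.9
0.1046 [-2.610e+00  1.800e-01  1.417e+01 -4.000e-02  6.000e-01 -1.000e-02] 24.97
0.1046 [-2.74 -0.33 14.49 -0.04  0.59 -0.  ] 25.03
0.1046 [-2.400e+00 -4.000e-01  1.473e+01 -4.000e-02  6.000e-01 -1.000e-02] 25.1
0.1046 [-2.85 -0.29 14.78 -0.04  0.56 -0.02] 25.17
0.1046 [-2.63 -0.31 14.47 -0.04  0.58 -0.04] 25.23
0.1046 [-2.42 -0.24 14.44 -0.05  0.58  0.  ] 25.3
0.1046 [-2.49 -0.21 14.36 -0.03  0.58 -0.02] 25.37
0.1046 [-2.380e+00  4.000e-02  1.449e+01 -4.000e-02  6.000e-01 -1.000e-02] 25.43
0.1046 [-2.240e+00 -1.700e-01  1.477e+01 -5.000e-02  5.800e-01  1.000e-02] 25.5
end 25.5 p [0.4709 0.0973 0.1053] F [-2.48  0.03 12.09] M [-0.08  0.53  0.02] w 0.0257 g 30.0
```

```bash
python3 - <<'E'
from h import *
a=snap("scene","s2");st()
print(arm.current_tool_rot().round(4).tolist() if hasattr(arm.current_tool_rot(),'round') else arm.current_tool_rot())
cv2.imwrite("pics/z4.png",cv2.resize(a[135:225,325:395],(467,600),interpolation=cv2.INTER_CUBIC)[:,:,::-1])
E
```

```text
25.55 p [0.4709 0.0973 0.1052] F [-2.29 -1.59 12.29] M [0.01 0.5  0.02] w 0.0253 g 30.0
[[-0.0001, 1.0, 0.0011], [1.0, 0.0001, 0.0001], [0.0001, 0.0011, -1.0]]
```

View pics/z4.png

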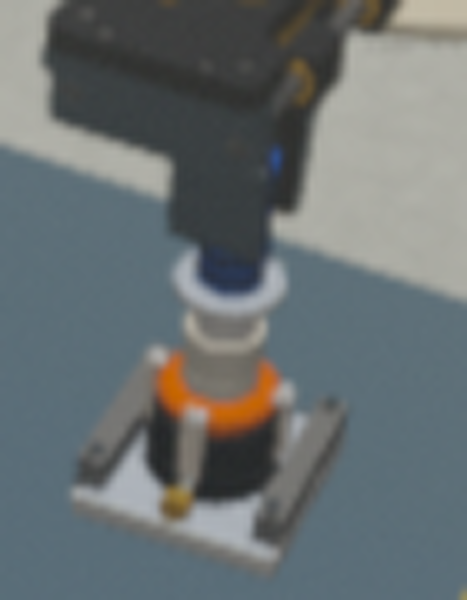

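The picture shows the cap down between the fingers and level, with the tool upright on it. The force held at about 15 N for 1.8 s. Now I'll return the tool.

```bash
python3 - <<'E'
from h import *
x,y=.507,.3287
arm.move_l((.4705,.0973,.125),feed=.05);arm.move_l((.4705,.0973,.17),feed=.15)
arm.move_l((x,y,.17),feed=.18);arm.move_l((x,y,.105),feed=.15);arm.sleep(.2);b=F(10);st("above")
z=.105
while z>.0605:
    z-=.002 if z>.067 else .0005
    arm.move_l((x,y,z),feed=.05);f=F(4)-b
    if abs(f).max()>1.2:print(round(z,4),np.round(f,2),round(arm.current_t(),2))
    if f[2]>5 or arm.current_t()>43:break
st("down")
snap("scene","s3")
E
```

```text
above 28.88 p [0.5074 0.3289 0.1058] F [-0.79  0.59 -3.05] M [-0.04 -0.05  0.07] w 0.0254 g 30.0
0.0625 [-1.12 -0.1   7.25 -0.08  0.34 -0.04] 36.81
down 36.81 p [0.5071 0.3288 0.0628] F [-1.57 -0.42  4.28] M [-0.1   0.24  0.01] w 0.0254 g 30.0
```

Floor contact came at the height where I gripped it (0.0625), so the tool is fully down. I'll release, retreat and check.

```bash
python3 - <<'E'
from h import *
arm.move_l((.507,.3287,.0630),feed=.02)
arm.grip(.085);arm.sleep(.2)
arm.move_l((.507,.3287,.20),feed=.15)
arm.move_to((.40,-.20,.30),RX);st()
a=snap("scene","s4");b=snap("top","t4")
o=np.zeros((600,800,3),np.uint8)
o[:300,:400]=cv2.resize(a[150:270,330:490],(400,300),interpolation=cv2.INTER_CUBIC)
o[300:,:400]=cv2.resize(b[100:250,200:400],(400,300),interpolation=cv2.INTER_CUBIC)
o[:300,400:]=cv2.resize(a[150:285,290:470],(400,300),interpolation=cv2.INTER_CUBIC)
o[300:,400:]=cv2.resize(b[190:235,215:275],(400,300),interpolation=cv2.INTER_CUBIC)
cv2.imwrite("pics/z5.png",o[:,:,::-1])
E
```

```text
41.35 p [ 0.4004 -0.1995  0.2999] F [-0.5   0.4   0.07] M [ 0.03 -0.08  0.05] w 0.0849 g 0.0
```

View pics/z5.png

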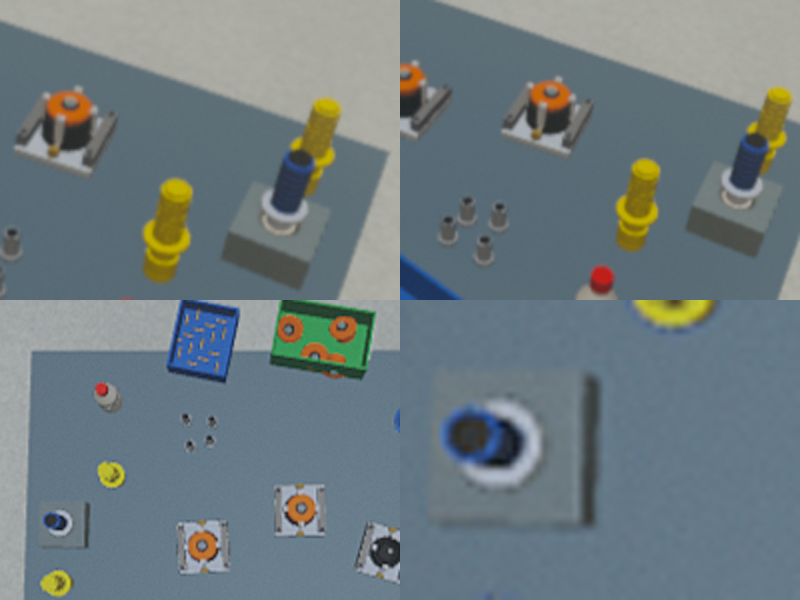

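The picture shows the cap seated with its hooks over the flange, the tool upright in its holder, and nothing else moved. I'm handing in.

```bash
python3 -c "
from rig import arm
print(arm.sign_off())"
```

```text
the job is handed in; nothing more can be done
None
```

The cap clicked home and was held on its seal at about 15 N for 1.8 s, the tool stands fully down in its holder, nothing else looks moved in the final pictures, and the job was handed in at about 41 s of the 54 s allowed; the sign-off gave no verdict.

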